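# Nose-on tail check of a model aeroplane

## Robot

A 7-joint arm with a two-finger parallel gripper is mounted at the origin on the work surface. World frame = base frame: x ahead of the robot, y to its left, z up, the work surface at z = 0. Lengths are in m, angles in rad, forces in N, time in s.
With the tool pointing down it reaches from about 0.35 to 0.9 m from the base axis. Payload 8.1 kg.
Tool frame: the origin (TCP) lies midway between the tips of the shut fingers; the grasp point (between the pads) lies arm.tcp_to_grasp behind it (arm.tcp_to_grasp is the distance from the TCP to the grasp point, in m); z points along the fingers, y is the line along which they close (so a half turn about z gives the same grasp; the last joint's range is limited). The gripper opens to 92 mm and grips with 3 to 60 N. Pads are 19 mm wide; open, the fingers measure 130 mm over their backs; the gripper's body (75 mm by 190 mm) begins 47 mm behind the grasp point.
Start: joints at [-1.254, 0.434, 0.025, 1.573, -0.012, 1.134, -0.075], TCP at [0.255, 0.571, 0.207] pointing down, gripper open.
Joint ranges: [-2.62, 2.62], [-0.44, 2.09], [-1.27, 1.32], [0.08, 2.57], [-1.32, 4.46], [0.12, 2], [-2.74, 2.74]. Speed limits (rad/s): [2.22, 2.22, 3.01, 3.01, 3.14, 3.14, 3.14].

## Interface

Orientations are given as a rotation vector (axis times angle).
In Python, from cell import observe, get_image, arm gives the robot as it stands. The module is installed in compiled form; this text tells all that it offers.
- The arm moves only by the tool drive_tool, never from a script. Its argument "steps" is a list of rows, each a list of 5 numbers: the closure, from 0 (fully open) to 1 (shut), then the shift along the world's x, y, z in mm, then the turn about the world's z in rad. In form: [[hand, x, y, z, roll], ...]. A call has 1 to 20 rows; each row shifts and turns the commanded pose from where the row before left it; what a row does not reach is not made up. A row lasts 1/12 s, in which the tool goes at most 41.7 mm and 7.16 degrees, less where a joint would pass 70% of its speed; a pose out of reach is approached as far as the arm can. A call with a gripper value outside its range is refused whole. The fingers move at their own pace and stop on an object; "grip_force" is the grip in N (left out, the last holds). Time passes only in rows, so rows that do not move let the fingers close. It gives the time, the measured TCP pose, the force, the opening and the grip force at its end, in the units of the state.
- observe(): the state, without advancing time (a new reading comes with each control period).
- get_image(name): name is "scene" or "top"; returns a dict with "image" (420x560x3 uint8, red, green, blue), "vfov" (degrees; the focal length in pixels is half the picture's height over the tangent of half this angle, whatever the lens; pixels are square), "cx", "cy" (the principal point, pixels), "k1" (the pictures are not rectified: a ray, as slopes to the right and down, at radius r is drawn at 1 + k1 r^2 times it, then the intrinsics apply), "xyz" and "attitude" of the camera in the world. Camera axes: x right, y down, z forward; pixel columns grow to the right and rows downward; lengths in m; the calibration is good to about 2 mm. A picture is of the moment at which its call begins. There is no depth.
- arm.sign_off(): hands the job in; it is judged then, once.
The state is a dict: "clock": time; "joints": joint angles; "dq": joint speeds; "joint_efforts": joint torques, N m; "position": TCP position; "ee_rot": TCP orientation; "force": force on the tool from outside, world axes, zero at the start; "ft_torque": the same for the moment, N m; "width": opening from 0.0 (shut) to 1.0 (fully open); "gripper_force": force on a finger pad.
Only numpy, scipy, OpenCV 4.12 (cv2) and the standard library are available. Lean on these libraries where they do the work, as an engineer would, in place of code of your own. Each camera call takes 0.05 s, during which the arm holds its last target. There are 200 camera calls.

## Task

First clear the camera's view: stand the orange-capped paint marker right down in the empty hole of the wooden rack and let go of it. Then lift the grey model fuselage out of its cradle and hold it up for the camera, right way up in its picture, the nose pointing straight into the tilted lens with its tip on the lens axis about 100 mm from the glass. Finish while still holding it there, steady and touching nothing else, without having bumped the camera or shifted the spare marker, paint jar, tub or wing.

Things in the scene. Friction and masses are not known exactly. Their poses are not given: they have to be found in the camera images.
- fuselage_centre (a point): Grip point of the grey, white-nosed fuselage (228 mm long, 90 g): middle of the solid deck behind the open cockpit, 19 mm above its flat underside, 44 mm above the table at the start. x to the nose, y to its left, z up. Here 32 mm wide, 38 mm high; the flat sides reach 48 mm behind and 20 mm ahead of this point. Tailplane (100 mm span) and fin (top 46 mm above this point) lie 75 to 112 mm behind
- nose (a point): tip of the fuselage's nose: 117 mm ahead (+x) of the grip point and 1.5 mm below it, same axes
- tail (a point): hind end of the fuselage's tail cone: 112 mm behind (-x) the grip point and 3 mm above it, same axes
- cradle: fixed plywood cradle; origin under its centre, 12 mm ahead of the fuselage's grip point; x to the nose. Base 130 x 70 x 8 mm; two saddles 8 mm thick, 47 mm before and behind the origin, carry the fuselage's underside at 25 mm; their cheeks, 40 mm high, stand 2 mm clear of its sides. Between the saddles its sides are free for fingers. Lift it straight up
- lens (a point): Centre of the camera's lens front, 0.29 to 0.37 m up. x: the way the camera looks (lens axis), 25 degrees below level; y: to the camera's left, level; z: up in its picture. Wanted: fuselage x opposite to this x, fuselage z along this z, so nose up by 25 degrees and nose tip at x = 100 mm. The camera head reaches 70 mm back from the lens, 60 mm wide, 50 mm high
- camera: stand of the camera, fixed: base 120 x 100 x 16 mm and a steel column 18 mm thick, 376 mm high. Origin on the table at the column's foot; x level, the side to which the camera looks. The lens is 90 mm ahead of the column; the head is held by a friction slide on the column and must not be bumped
- marker_centre (a point): the marker to put away: white barrel with an orange cap, round, 19 mm thick, 120 mm long, 30 g, standing on its end on the table in front of the camera. This point is its middle, 60 mm above its foot. z: along it, to the capped top
- rack_hole0 (a point): centre of the mouth of the empty hole of the rack: round, 24 mm wide, 50 mm deep, mouth 60 mm above the table, floor 10 mm above it, so a marker in it stands with its middle about 70 mm above the table. z up; y: along the rack, away from the spare marker
- rack: fixed wooden block 60 x 130 x 60 mm (x, y, z), origin at the centre of its underside. Empty hole 33 mm to +y of the centre, hole with the spare marker 33 mm to -y
- spare_marker_centre (a point): middle of the spare marker (blue cap, same size), standing in the other hole of the rack; leave it
- paint_jar: loose paint jar with a red lid, 44 mm across, 60 mm high, origin under its centre; leave it
- tub: loose clear plastic tub, 70 mm across, 45 mm high, origin under its centre; leave it
- wing: loose grey model wing, 48 x 194 x 6 mm, lying flat along its y; origin under the wing, 12 mm to -y of its middle; leave it

How it is judged:
On the way, in this order (a step that is already met when the one before it is completed fails the run):
1. the orange-capped marker stands right down in the empty hole of the rack, let go (horizontal distance between marker_centre and rack_hole0 below 0.012 m and height (world z) of marker_centre below 0.078 m and angle between marker_centre's own z axis and vertical below 0.2 rad and contact force between marker and the fingers below 0.05 N), for 0.2 s.
2. then the fuselage is lifted clear of the cradle (height (world z) of fuselage_centre above 0.09 m and contact force between fuselage and cradle below 0.05 N), for 0.1 s.
At the end, for the whole second after the job is handed in: Marker let go, right down in the empty hole (middle under 78 mm up, within 12 mm of its axis, 0.2 rad of upright). Fuselage still, carried by the fingers alone: nose tip 80-120 mm before the lens, within 20 mm of its axis both ways, long axis and top within 0.2 rad of the lens's x and z (all of step 1 and x of nose in the frame of lens between 0.08 and 0.12 m and y of nose in the frame of lens between -0.02 and 0.02 m and z of nose in the frame of lens between -0.02 and 0.02 m and x of tail in the frame of lens above 0.28 m and angle between the x axis of fuselage_centre and the x axis of lens, either way round below 0.2 rad and angle between the z axis of fuselage_centre and the z axis of lens, either way round below 0.2 rad and angle between fuselage_centre's own z axis and vertical below 0.8 rad and height (world z) of fuselage_centre above 0.12 m and contact force between fuselage and the fingers above 0.5 N and contact force between fuselage and camera below 0.05 N and contact force between fuselage and rack below 0.05 N and contact force between fuselage and cradle below 0.05 N and linear speed of fuselage below 0.03 m/s and angular speed of fuselage below 0.15 rad/s); the arm keeps its last pose, push and grip.
It fails at once if the spare marker was moved or tipped (distance of spare_marker_centre from where it was at the start of the episode above 0.02 m or angle between spare_marker_centre's own z axis and vertical above 0.5 rad).
It fails at once if the paint jar was moved or tipped (distance of paint_jar from where it was at the start of the episode above 0.02 m or angle between paint_jar's own z axis and vertical above 0.5 rad).
It fails at once if the tub was moved or tipped (distance of tub from where it was at the start of the episode above 0.02 m or angle between tub's own z axis and vertical above 0.5 rad).
It fails at once if the wing was moved or tipped (distance of wing from where it was at the start of the episode above 0.02 m or angle between wing's own z axis and vertical above 0.5 rad).
It fails at once if the camera was bumped out of its setting (distance of lens from where it was at the start of the episode above 0.004 m).
It also fails if it takes over 59 s, if anything falls off the work surface, if the arm or the gripper's body presses on something with over 40 N, if the wrist force passes 120 N, or if a joint passes its speed limit or range.

## Working session

There is one attempt and no reset: what is moved stays moved. The work goes in short steps, Python scripts to look and compute and a tool call to move; the robot and the scene stay as the last step left them, time stands still between calls to the robot, and variables do not carry over. Pictures are saved under pics/ and viewed, at most 10 in all, crops included, and the job is handed in when it is done.

Besides the shell and the picture viewer there is one more tool, called as name(argument=value, ...) on one line, values as JSON. drive_tool: Moves the arm, as the interface text tells. Its arguments: {"type":"object","properties":{"steps":{"type":"array"},"grip_force":{"type":"number"}},"required":["steps"]}

```bash
mkdir -p pics; python3 - <<'E'
from cell import observe,get_image,arm
import cv2
for n in("scene","top"):
    d=get_image(n);cv2.imwrite(f"pics/{n}0.png",cv2.cvtColor(d.pop("image"),cv2.COLOR_RGB2BGR));print(n,d)
print(observe(),arm.tcp_to_grasp)
E
```

```text
scene {'vfov': 42.476743305131336, 'cx': 285.589019199034, 'cy': 203.91726189940542, 'k1': -0.14617686358092202, 'xyz': array([ 1.2077247 , -0.6343501 ,  1.40641515]), 'attitude': array([-2.34665538, -0.84182709,  0.30805436])}
top {'vfov': 51.990067339601445, 'cx': 278.2338967009809, 'cy': 206.13868549431191, 'k1': -0.11722161434450178, 'xyz': array([0.3304857 , 0.10188745, 1.31801249]), 'attitude': array([-2.02473293,  2.17096352, -0.25630674])}
{'clock': 0.1, 'joints': array([-1.25360312,  0.43514475,  0.02495218,  1.57400025, -0.01159448,
        1.13402355, -0.07510115]), 'dq': array([-0.00113605, -0.00308318, -0.00066177, -0.0002552 , -0.000224  ,
       -0.0006004 , -0.00162224]), 'joint_efforts': array([ 2.88057745e-03, -6.69126749e+01,  9.87832211e-01, -3.15147042e+01,
       -6.06365036e-02,  3.73323401e-02,  2.59992493e-05]), 'position': array([0.25457211, 0.57026287, 0.20583082]), 'ee_rot': array([-6.54616859e-01, -3.07245557e+00,  2.23117760e-03]), 'force': array([-0.30667152, -1.09326907,  0.08338507]), 'ft_torque': array([-0.02637072,  0.05941364,  0.00422713]), 'gripper_force': 0.0, 'width': 1.0040567986626139} 0.0188
```

View pics/scene0.png

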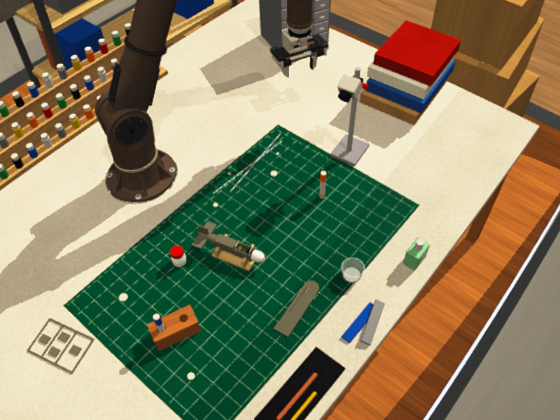

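View pics/top0.png

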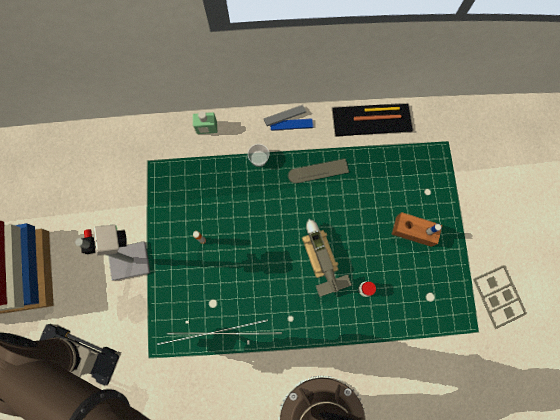

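```bash
cat > h.py <<'E'
import numpy as np,cv2
from scipy.spatial.transform import Rotation as R
from scipy.optimize import least_squares
from cell import observe,get_image,arm
CAL={'scene':(42.476743305131336,285.589019199034,203.91726189940542,-0.14617686358092202,[1.2077247,-0.6343501,1.40641515],[-2.34665538,-0.84182709,0.30805436]),
'top':(51.990067339601445,278.2338967009809,206.13868549431191,-0.11722161434450178,[0.3304857,0.10188745,1.31801249],[-2.02473293,2.17096352,-0.25630674])}
def proj(c,P):
    v,cx,cy,k,t,a=CAL[c];f=210/np.tan(np.radians(v/2))
    p=(np.atleast_2d(P)-t)@R.from_rotvec(a).as_matrix();s=p[:,:2]/p[:,2:]
    return s*(1+k*(s**2).sum(1,keepdims=True))*f+[cx,cy]
def at(c,u,v,z):  # point on pixel ray at height z
    return np.r_[least_squares(lambda q:(proj(c,[*q,z])[0]-[u,v]),[.5,0]).x,z]
def tri(uvt,uvs):
    r=least_squares(lambda q:np.r_[proj('top',q)[0]-uvt,proj('scene',q)[0]-uvs],[.5,0,.1])
    return r.x,np.abs(r.fun).max()
def snap(c): return cv2.cvtColor(get_image(c)['image'],cv2.COLOR_RGB2BGR)
def crop(im,x0,y0,x1,y1,s):
    o=cv2.resize(im[y0:y1,x0:x1],None,fx=s,fy=s,interpolation=cv2.INTER_CUBIC)
    for x in range(-(-x0//10)*10,x1,10):
        cv2.line(o,((x-x0)*s,0),((x-x0)*s,8 if x%20 else 14),(0,255,255),1)
        if x%20==0: cv2.putText(o,str(x),((x-x0)*s+2,14),0,.4,(0,255,255),1)
    for y in range(-(-y0//10)*10,y1,10):
        cv2.line(o,(0,(y-y0)*s),(8,(y-y0)*s),(0,255,255),1)
        if y%20==0: cv2.putText(o,str(y),(2,(y-y0)*s-2),0,.4,(0,255,255),1)
    return o
E
python3 - <<'E'
from h import *
t=cv2.imread('pics/top0.png');s=cv2.imread('pics/scene0.png')
cv2.imwrite('pics/a.png',crop(t,290,190,450,305,5))
cv2.imwrite('pics/b.png',crop(s,140,205,280,350,4))
a=crop(t,75,215,215,285,4);b=crop(s,310,60,450,140+65,4)[:,:]
o=np.hstack([crop(s,310,60,410,210,4),np.vstack([crop(t,75,210,175,285,4),crop(t,150,210,250,285,4)])])
cv2.imwrite('pics/c.png',o)
for n,uv,z in[('marker',(201,241),0),('rack',(417,230),.06),('jar',(368,289),.06),('fus',(320,255),.06),('nose',(312,227),.045),('tub',(259,156),.04),('wing',(320,171),.006),('lens',(125,238),.33),('wingtipR',(348,165),.006)]: print(n,at('top',*uv,z).round(3))
E
```

```text
marker [0.553 0.328 0.   ]
rack [ 0.53  -0.328  0.06 ]
jar [ 0.368 -0.16   0.06 ]
fus [ 0.477 -0.029  0.06 ]
nose [ 0.565 -0.015  0.045]
tub [0.804 0.131 0.04 ]
wing [ 0.752 -0.06   0.006]
lens [0.516 0.452 0.33 ]
wingtipR [ 0.766 -0.152  0.006]
```

View pics/a.png

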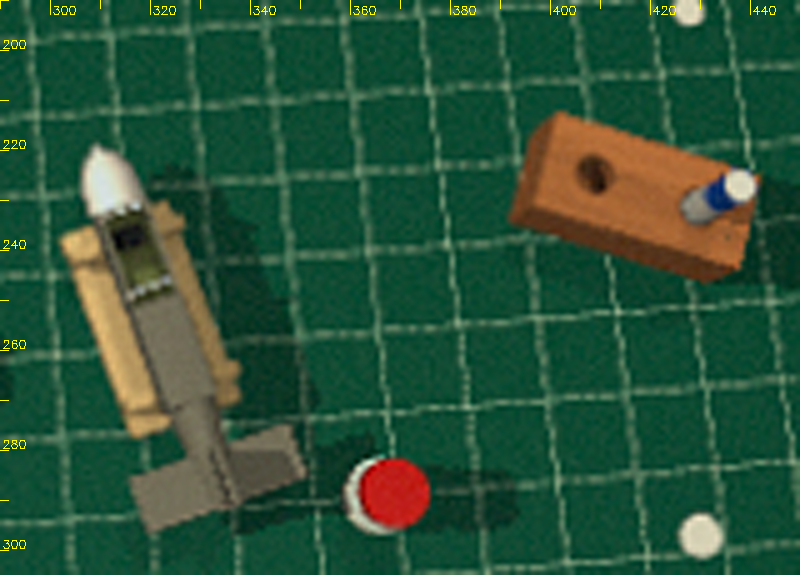

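View pics/b.png

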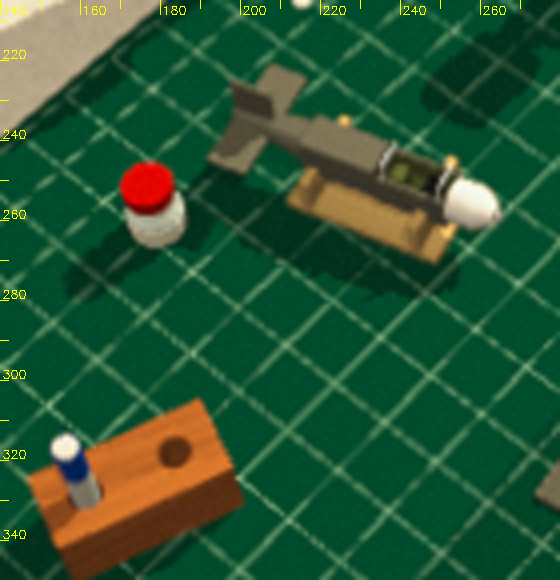

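View pics/c.png

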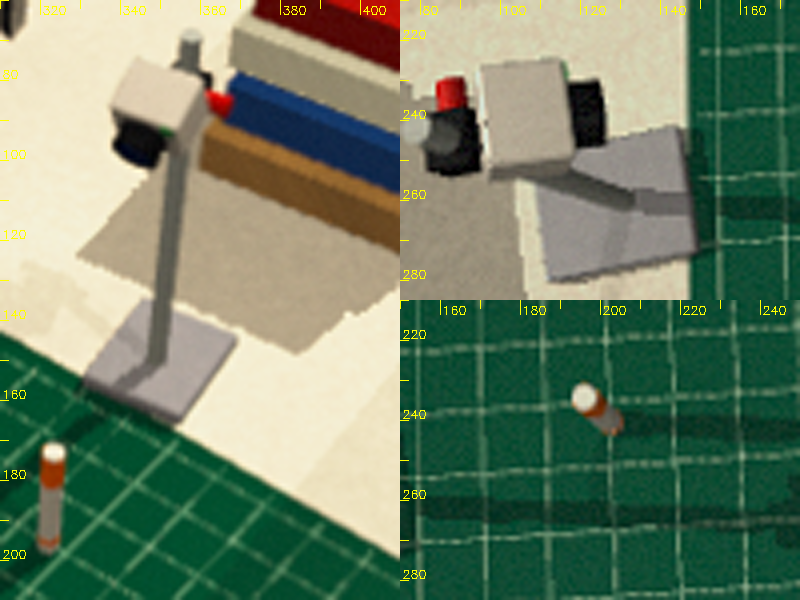

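```bash
python3 - <<'E'
from h import *
deg=np.degrees
def p(n,*a):print(n,*[np.round(x,4) for x in a])
# marker
p('mk top tri',*tri((195.3,234.0),(323.4,173)));p('mk top z',at('top',195.5,234,.12),at('scene',323.4,173,.12))
p('mk foot',at('scene',322,197,0),at('top',203.5,242,0))
p('hole tri',*tri((409.2,224.8),(183.5,317.8)));p('hole',at('top',409.2,224.8,.06),at('scene',183.5,317.8,.06))
p('spare top',*tri((438,227.4),(156.5,316.5)));p('',at('top',438,227.4,.13),at('scene',156.5,316.5,.13))
for u in[(190.3,305),(198.3,322),(153.8,341.3),(147.5,324.5)]:p('rack cor',at('scene',*u,.06))
for u in[(401.4,212.4)]:p('rack cor top',at('top',*u,.06))
p('nose',*tri((309.4,219.4),(264.7,258.5)));p('',at('top',309.4,219.4,.0425),at('scene',264.7,258.5,.0425))
for a,b in[((316.4,286.4),(216.8,224.3)),((320.4,296.6),(207,221.5)),((348,275),(201.3,248)),((351.2,284.8),(192,244.5))]:p('tp',*tri(a,b))
for u in[(145,241.25),(149.25,272),(112.5,280.5)]:p('base top',at('top',*u,.016))
for u in[(346.8,134.5),(369.3,145),(355.5,165),(331,156.3)]:p('base sc',at('scene',*u,.016))
f=at('scene',349.3,150,.016);p('foot',f,proj('top',f)[0],at('top',133,260.8,.016),at('scene',357.5,69.3,.376),at('top',77.5,242.5,.376))
p('lens tri',*tri((126.25,238.6),(345,96.3)))
for u in[(95.5,227),(115.5,224.5),(118.75,250),(97.5,255)]:p('head top',at('top',*u,.37))
E
```

```text
mk top tri [0.554  0.3236 0.119 ] 0.0038
mk top z [0.5538 0.3228 0.12  ] [0.5545 0.3228 0.12  ]
mk foot [0.5554 0.3226 0.    ] [0.5493 0.3207 0.    ]
hole tri [ 0.5486 -0.3044  0.0613] 0.5554
hole [ 0.5477 -0.3062  0.06  ] [ 0.5491 -0.303   0.06  ]
spare top [ 0.5235 -0.3652  0.1287] 0.7253
 [ 0.522  -0.3664  0.13  ] [ 0.5257 -0.3641  0.13  ]
rack cor [ 0.5351 -0.2627  0.06  ]
rack cor [ 0.5898 -0.2855  0.06  ]
rack cor [ 0.5379 -0.405   0.06  ]
rack cor [ 0.4872 -0.3824  0.06  ]
rack cor top [ 0.5874 -0.2875  0.06  ]
nose [ 0.5887 -0.0078  0.0482] 0.293
 [ 0.5892 -0.009   0.0425] [ 0.5866 -0.0044  0.0425]
tp [ 0.3891 -0.0099  0.0507] 0.9003
tp [ 0.3581 -0.0201  0.05  ] 0.3726
tp [ 0.4153 -0.1048  0.0518] 1.0121
tp [ 0.3852 -0.1126  0.0516] 0.436
base top [0.5608 0.5001 0.016 ]
base top [0.4652 0.4874 0.016 ]
base top [0.4458 0.6025 0.016 ]
base sc [0.4535 0.607  0.016 ]
base sc [0.5483 0.6145 0.016 ]
base sc [0.5661 0.5015 0.016 ]
base sc [0.4745 0.4808 0.016 ]
foot [0.5068 0.5476 0.016 ] [129.9439 259.5861] [0.5025 0.538  0.016 ] [0.5065 0.5433 0.376 ] [0.504  0.5475 0.376 ]
lens tri [0.518  0.454  0.3276] 2.3689
head top [0.5385 0.5082 0.37  ]
head top [0.5412 0.4608 0.37  ]
head top [0.482  0.4524 0.37  ]
head top [0.4736 0.502  0.37  ]
```

Top view: marker cap at (195,234), hole at (409,225), nose at (309,219), lens at (126,238). I triangulated these from both views: marker (0.5545, 0.323), hole (0.5485, -0.3045), fuselage grip point about (0.4775, -0.038) with yaw 15°, and lens about (0.5185, 0.456, 0.328) looking about 8° off -y. I'll go to the marker first.

drive_tool(steps=[[0,0,-31,2,0],[0,0,-31,2,0],[0,0,-31,0,0],[0,0,-31,0,-0.1],[0,0,-31,0,-0.1],[0,0,-31,0,-0.1],[0,0,-31,0,-0.1],[0,0,-30,0,-0.1],[0,30,0,0,-0.1],[0,30,0,0,-0.1],[0,30,0,0,-0.1],[0,30,0,0,-0.1],[0,30,0,0,-0.1],[0,30,0,0,-0.012],[0,30,0,0,0],[0,30,0,0,0],[0,30,0,0,0],[0,30,0,0,0],[0,0,0,0,0],[0,0,0,0,0]], grip_force=15)

```text
clock: 1.77
position: [0.5559, 0.3227, 0.2095]
ee_rot: [2.064, 2.368, -0.002]
force: [-1.0, -0.5, -0.3]
width: 1.001
gripper_force: 0.0
```

drive_tool(steps=[[0,-1,0,-20,0],[0,0,0,-20,0],[0,0,0,-20,0],[0,0,0,-20,0],[0,0,0,-20,0],[0,0,0,-20,0],[0,0,0,-18,0],[0,0,0,0,0],[1,0,0,0,0],[1,0,0,0,0],[1,0,0,0,0],[1,0,0,0,0],[1,0,0,0,0],[1,0,0,0,0],[1,0,0,0,0],[1,0,0,0,0],[1,0,0,0,0],[1,0,0,0,0]], grip_force=15)

```text
clock: 3.27
position: [0.5537, 0.3237, 0.0725]
ee_rot: [-2.062, -2.37, 0.0]
force: [0.7, 0.2, -0.2]
width: 0.326
gripper_force: 0.0
```

drive_tool(steps=[[1,0,0,0,0],[1,0,0,0,0],[1,0,0,0,0],[1,0,0,0,0],[1,0,0,0,0],[1,0,0,0,0],[1,0,0,0,0],[1,0,0,20,0],[1,0,0,20,0],[1,0,0,20,0],[1,0,0,20,0],[1,0,0,20,0],[1,0,0,20,0],[1,0,0,10,0],[1,0,0,0,0]], grip_force=15)

```text
clock: 4.52
position: [0.555, 0.3243, 0.205]
ee_rot: [2.061, 2.369, 0.006]
force: [0.6, 0.4, -0.0]
width: 0.2
gripper_force: 15.0
```

drive_tool(steps=[[1,0,-15,0,0],[1,0,-30,0,0],[1,0,-35,0,0],[1,0,-35,0,0],[1,0,-35,0,0],[1,0,-35,0,-0.04],[1,0,-35,0,-0.04],[1,0,-35,0,-0.04],[1,0,-35,0,-0.04],[1,0,-35,0,-0.04],[1,0,-35,0,-0.04],[1,0,-35,0,-0.04],[1,0,-35,0,-0.04],[1,0,-35,0,-0.04],[1,0,-35,0,-0.04],[1,0,-35,0,-0.04],[1,0,-34,0,-0.04],[1,0,-20,0,-0.04],[1,-6,-10,0,0],[1,0,0,0,0]])

```text
clock: 6.18
position: [0.5446, -0.2786, 0.2012]
ee_rot: [-2.605, -1.754, 0.005]
force: [-0.1, -0.4, -1.0]
width: 0.202
gripper_force: 15.0
```

```bash
python3 - <<'E'
from h import *
t=snap('top');s=snap('scene');cv2.imwrite('pics/t1.png',t);cv2.imwrite('pics/s1.png',s)
print(observe()['position'],observe()['ee_rot'])
cv2.imwrite('pics/d.png',np.hstack([crop(t,370,180,470,280,4),crop(s,130,250,230,350,4)]))
E
```

```text
[ 0.54688009 -0.27432606  0.20154909] [-2.59977017e+00 -1.76021711e+00  8.17755664e-04]
```

View pics/d.png

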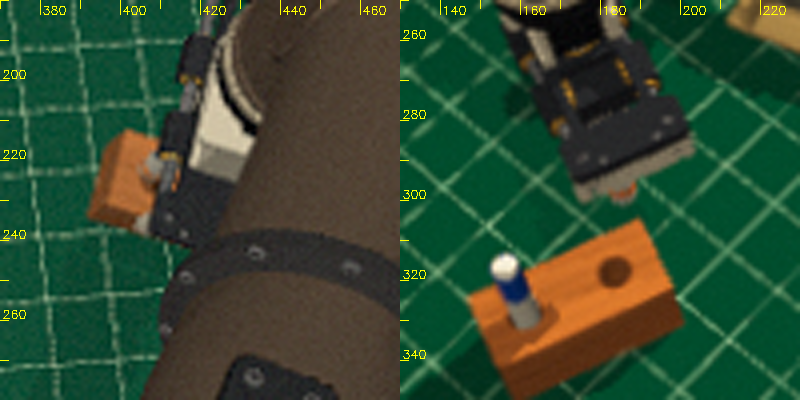

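drive_tool(steps=[[1,2,-14,0,0],[1,0,-14,0,0],[1,0,0,0,0],[1,0,0,0,0],[1,0,0,0,0]])

```text
clock: 6.7
position: [0.5499, -0.3023, 0.2024]
ee_rot: [-2.601, -1.761, -0.0]
force: [0.4, 0.4, -0.2]
width: 0.202
gripper_force: 15.0
```

```bash
cat >> h.py <<'E'
def pose(n=8): # average reading over n camera periods
    q=[]
    for i in range(n): get_image('top');o=observe();q.append(np.r_[o['position'],R.from_rotvec(o['ee_rot']).as_matrix()[:,1]])
    q=np.array(q);m=q.mean(0);return m[:3].round(4),np.degrees(np.arctan2(m[4],m[3])).round(2),q[:,:3].std(0).round(4)
E
python3 - <<'E'
from h import *
print(pose())
s=snap('scene');cv2.imwrite('pics/s2.png',s)
p=pose(1)[0]
# orange/low end of marker under the fingers; compare predicted foot and centre at several z
print(proj('scene',[[.5485,-.3045,z] for z in(.06,.13,.14,.15)]))
hsv=cv2.cvtColor(s,cv2.COLOR_BGR2HSV)[280:330,160:205]
m=(hsv[...,0]<13)&(hsv[...,1]>120)&(hsv[...,2]>90);m[25:]=0
y,x=np.nonzero(m);print(x.min()+160,x.max()+160,x.mean()+160,y.min()+280,y.max()+280,len(x))
cv2.imwrite('pics/e.png',crop(s,150,260,230,330,7))
E
```

```text
(array([ 0.5499, -0.3026,  0.2025]), np.float64(-21.79), array([0.0001, 0.0003, 0.0001]))
[[182.95768189 318.04151165]
 [178.65310185 306.10273226]
 [178.01187167 304.31846176]
 [177.3637724  302.51354204]]
181 181 181.0 304 304 1
```

View pics/e.png

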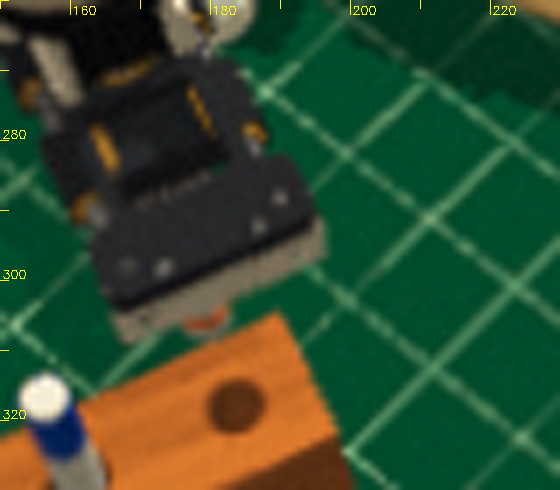

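```bash
python3 - <<'E'
from h import *
print(at('scene',179.6,305.6,.1305),at('scene',183.6,318.1,.06),at('scene',150+236/7,260+406/7,.06))
E
```

```text
[ 0.54961759 -0.30194108  0.1305    ] [ 0.55000189 -0.30346758  0.06      ] [ 0.55002491 -0.30304683  0.06      ]
```

drive_tool(steps=[[1,-1,-2,-15,0],[1,0,0,-15,0],[1,0,0,-15,0],[1,0,0,-10,0],[1,0,0,-7,0],[1,0,0,-5,0],[1,0,0,-5,0],[1,0,0,-5,0],[1,0,0,0,0]])

```text
clock: 7.95
position: [0.5486, -0.3051, 0.1249]
ee_rot: [-2.601, -1.76, 0.001]
force: [-0.3, -0.9, -0.0]
width: 0.2
gripper_force: 15.0
```

drive_tool(steps=[[1,0,0,-5,0],[1,0,0,-5,0],[1,0,0,-5,0],[1,0,0,-5,0],[1,0,0,-5,0],[1,0,0,-5,0],[1,0,0,-5,0],[1,0,0,-5,0],[1,0,0,0,0]])

```text
clock: 8.7
position: [0.5482, -0.3049, 0.0843]
ee_rot: [-2.601, -1.76, 0.001]
force: [-0.1, 0.7, -0.7]
width: 0.199
gripper_force: 15.0
```

Smooth insertion with no side force. Now I'll release it, rise and move to the fuselage.

drive_tool(steps=[[1,0,0,-2,0],[0,0,0,0,0],[0,0,0,0,0],[0,0,0,0,0],[0,0,0,0,0],[0,0,0,0,0],[0,0,0,0,0],[0,0,0,0,0],[0,0,0,0,0],[0,0,0,10,0],[0,0,0,20,0],[0,0,0,20,0],[0,0,0,20,0],[0,0,0,20,0],[0,0,0,20,0],[0,0,0,15,0],[0,0,0,0,0]])

```text
clock: 10.12
position: [0.5502, -0.3066, 0.2128]
ee_rot: [2.598, 1.757, 0.005]
force: [1.3, -0.4, 0.7]
width: 0.996
gripper_force: 0.0
```

drive_tool(steps=[[0,-3,15,0,-0.05],[0,-5,20,0,-0.08],[0,-5,20,0,-0.08],[0,-5,20,0,-0.08],[0,-5,20,0,-0.08],[0,-5,20,0,-0.08],[0,-5,20,0,-0.08],[0,-5,20,0,-0.08],[0,-5,20,0,-0.08],[0,-5,20,0,-0.08],[0,-5,20,0,-0.08],[0,-5,20,0,-0.07],[0,-5,20,0,0],[0,-5,12,0,0],[0,-3,0,0,0],[0,0,0,0,0],[0,0,0,0,0]])

```text
clock: 11.53
position: [0.4778, -0.039, 0.2087]
ee_rot: [3.113, 0.422, 0.001]
force: [0.2, -0.1, 1.2]
width: 1.0
gripper_force: 0.0
```

```bash
python3 - <<'E'
from h import *
print(pose())
t=snap('top');s=snap('scene');cv2.imwrite('pics/t3.png',t);cv2.imwrite('pics/s3.png',s)
cv2.imwrite('pics/f.png',np.hstack([crop(t,280,190,440,310,5)[:600,:0] if 0 else crop(s,140,205,280,345,4)[:, :560],np.vstack([crop(t,390,205,450,270,4),crop(s,320,65,380,140,4)])]))
E
```

```text
(array([ 0.4779, -0.0391,  0.2086]), np.float64(-74.62), array([0.0001, 0.0003, 0.0001]))
```

View pics/f.png

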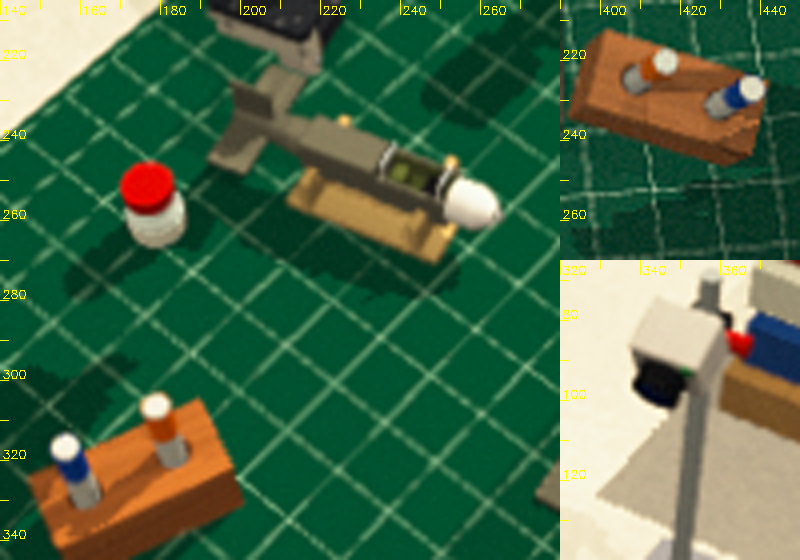

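drive_tool(steps=[[0,0,1,-20,0],[0,0,0,-25,0],[0,0,0,-25,0],[0,0,0,-25,0],[0,0,0,-25,0],[0,0,0,-25,0],[0,0,0,-20,0],[0,0,0,-12,0],[0,0,0,-6,0],[0,0,0,0,0],[1,0,0,0,0],[1,0,0,0,0],[1,0,0,0,0],[1,0,0,0,0],[1,0,0,0,0],[1,0,0,0,0],[1,0,0,0,0],[1,0,0,0,0],[1,0,0,0,0],[1,0,0,0,0]], grip_force=10)

```text
clock: 13.7
position: [0.4778, -0.0373, 0.0255]
ee_rot: [3.113, 0.422, -0.0]
force: [0.5, 0.1, 0.2]
width: 0.351
gripper_force: 10.0
```

drive_tool(steps=[[1,0,0,0,0],[1,0,0,0,0],[1,0,0,0,0],[1,0,0,0,0],[1,0,0,0,0],[1,0,0,0,0]])

```text
clock: 14.2
position: [0.4777, -0.0372, 0.0255]
ee_rot: [3.113, 0.422, -0.0]
force: [-0.5, 0.6, 0.3]
width: 0.345
gripper_force: 10.0
```

drive_tool(steps=[[1,0,0,10,0],[1,0,0,15,0],[1,0,0,20,0],[1,0,0,20,0],[1,0,0,20,0],[1,0,0,20,0],[1,0,0,20,0],[1,0,0,20,0],[1,0,0,20,0],[1,0,0,10,0],[1,0,0,0,0]])

```text
clock: 15.12
position: [0.479, -0.0375, 0.2027]
ee_rot: [-3.113, -0.422, -0.006]
force: [0.4, -0.3, -0.2]
width: 0.349
gripper_force: 10.0
```

drive_tool(steps=[[1,0,-10,0,-0.04],[1,0,-15,0,-0.04],[1,0,-20,0,-0.05],[1,0,-20,0,-0.05],[1,0,-20,0,-0.05],[1,0,-20,0,-0.05],[1,0,-20,0,-0.05],[1,0,-20,0,-0.05],[1,0,-20,0,-0.05],[1,0,-20,0,-0.05],[1,0,-20,0,-0.05],[1,0,-20,0,-0.05],[1,0,-20,0,-0.05],[1,0,-15,0,-0.01],[1,0,-10,0,0],[1,0,-3,0,0],[1,0,0,0,0],[1,0,0,0,0]])

```text
clock: 16.62
position: [0.4774, -0.3099, 0.2]
ee_rot: [-3.087, 0.579, 0.002]
force: [0.7, 0.5, -1.1]
width: 0.348
gripper_force: 10.0
```

```bash
python3 - <<'E'
from h import *
print(pose(5))
t=snap('top');s=snap('scene');cv2.imwrite('pics/t4.png',t);cv2.imwrite('pics/s4.png',s)
cv2.imwrite('pics/g.png',crop(s,110,215,260,355,4))
E
```

```text
(array([ 0.478 , -0.3093,  0.2004]), np.float64(-111.15), array([0.0001, 0.0001, 0.0002]))
```

View pics/g.png

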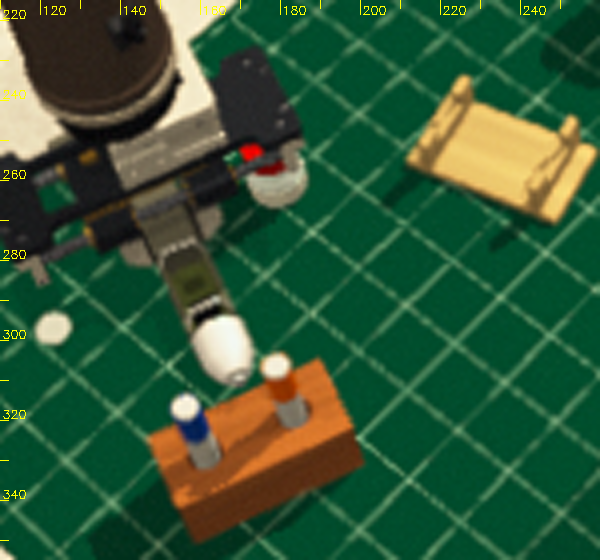

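```bash
python3 - <<'E'
from h import *
g=np.array([.478,-.3093,.2192]);y=np.radians(-21.15)
for pit in(-10,0,10):
  for off in(-5,0,5):
    a=np.radians(pit);L=.117+off/1e3
    n=g+[L*np.cos(a)*np.cos(y),L*np.cos(a)*np.sin(y),L*np.sin(a)-.0015];print(pit,off,proj('scene',n)[0].round(1))
print(at('scene',169.3,309.3,.2177))
# rack centreline
d=np.array([.927,-.375]);c=np.array([.537,-.334]);n=at('scene',169.3,309.3,.2177)[:2]
print('lateral nose',(n-c)@[.375,.927],'lateral grip',(g[:2]-c)@[.375,.927],'along grip',(g[:2]-c)@d)
E
```

```text
-10 -5 [170.1 312.8]
-10 0 [170.9 314.5]
-10 5 [171.7 316.2]
0 -5 [169.  309.7]
0 0 [169.7 311.3]
0 5 [170.5 312.9]
10 -5 [167.2 305.4]
10 0 [167.9 306.8]
10 5 [168.6 308.2]
[ 0.58234557 -0.34842798  0.2177    ]
lateral nose 0.003629846208287754 lateral grip 0.0007718999999999816 along grip -0.06395550000000005
```

drive_tool(steps=[[1,-1,-2,-10,0],[1,0,0,-20,0],[1,0,0,-20,0],[1,0,0,-20,0],[1,0,0,-20,0],[1,0,0,-20,0],[1,0,0,-15,0],[1,0,0,-7,0],[1,0,0,0,0],[1,0,0,0,0]])

```text
clock: 17.8
position: [0.4766, -0.3125, 0.0686]
ee_rot: [3.088, -0.579, -0.001]
force: [0.2, -0.6, 0.5]
width: 0.346
gripper_force: 10.0
```

drive_tool(steps=[[1,0,0,-2,0],[1,0,0,-2,0],[1,0,0,-2,0],[1,0,0,-2,0],[1,0,0,-2,0],[1,0,0,-2,0],[1,0,0,-2,0],[1,0,0,-1,0],[1,0,0,-1,0],[1,0,0,0,0]], grip_force=5)

```text
clock: 18.63
position: [0.4764, -0.3122, 0.0523]
ee_rot: [-3.088, 0.579, 0.001]
force: [-1.0, 1.3, 0.5]
width: 0.345
gripper_force: 5.0
```

```bash
cat >> h.py <<'E'
def blob(im,guess,rad=22): # white nose blob nearest guess
    h=cv2.cvtColor(im,cv2.COLOR_BGR2HSV);m=((h[...,1]<70)&(h[...,2]>120)).astype(np.uint8)
    k=np.zeros_like(m);cv2.circle(k,tuple(int(v) for v in guess),rad,1,-1)
    n,l,st,c=cv2.connectedComponentsWithStats(m*k)
    return [(c[i].round(1).tolist(),st[i].tolist()) for i in range(1,n) if st[i,4]>25]
def axpt(g,yaw,pit,s,h=0.):
    a,b=np.radians(pit),np.radians(yaw);return np.array(g)+[(s*np.cos(a)-h*np.sin(a))*np.cos(b),(s*np.cos(a)-h*np.sin(a))*np.sin(b),s*np.sin(a)+h*np.cos(a)]
E
python3 - <<'E'
from h import *
s=cv2.imread('pics/s4.png');print(blob(s,(165,302)))
g=[.478,-.3093,.2192]
for q in(.085,.09,.095,.1):print(q,proj('scene',axpt(g,-21.15,0,q))[0].round(1))
p,_,_=pose(3);print(p)
s=snap('scene');cv2.imwrite('pics/s5.png',s)
g=p+[0,0,.0188]
for a in(0,10,20,25,30):
    print(a,proj('scene',[axpt(g,-21.15,a,q) for q in(.085,.09,.112)]).round(1).tolist())
print(blob(s,proj('scene',axpt(g,-21.15,12,.09))[0],25))
E
```

```text
[([165.8, 301.8], [158, 294, 16, 18, 206]), ([178.6, 305.9], [176, 303, 7, 6, 29]), ([155.9, 316.2], [153, 313, 7, 7, 38])]
0.085 [164.8 300.9]
0.09 [165.6 302.5]
0.095 [166.3 304. ]
0.1 [167.  305.6]
[ 0.4771 -0.3124  0.0525]
0 [[174.2, 327.6], [174.9, 329.1], [178.0, 335.6]]
10 [[173.0, 324.8], [173.6, 326.1], [176.5, 332.0]]
20 [[171.5, 321.3], [172.0, 322.4], [174.5, 327.4]]
25 [[170.6, 319.3], [171.1, 320.3], [173.3, 324.7]]
30 [[169.7, 317.2], [170.1, 318.0], [172.1, 321.9]]
[([178.5, 305.8], [176, 303, 7, 6, 30]), ([155.9, 316.2], [153, 313, 7, 7, 38]), ([182.7, 317.8], [180, 315, 6, 7, 30]), ([173.3, 324.2], [167, 317, 13, 16, 156])]
```

drive_tool(steps=[[1,0,0,-2,0],[1,0,0,-2,0],[1,0,0,-2,0],[1,0,0,-2,0],[1,0,0,-1,0],[1,0,0,0,0],[1,0,0,0,0]])

```text
clock: 19.42
position: [0.477, -0.3124, 0.0435]
ee_rot: [3.088, -0.578, 0.0]
force: [-1.7, 0.3, 1.2]
width: 0.351
gripper_force: 5.0
```

```bash
python3 - <<'E'
from h import *
p,_,_=pose(3);print(p,observe()['force'])
s=snap('scene');cv2.imwrite('pics/s6.png',s)
g=p+[0,0,.0188]
for a in(10,15,20,25,30):
    print(a,proj('scene',[axpt(g,-21.15,a,q) for q in(.085,.09,.112)]).round(1).tolist())
print(blob(s,proj('scene',axpt(g,-21.15,20,.09))[0],25))
E
```

```text
[ 0.4773 -0.3125  0.0436] [-0.96132996  0.36115998 -0.12373478]
10 [[173.6, 326.4], [174.2, 327.7], [177.1, 333.5]]
15 [[172.9, 324.7], [173.5, 325.9], [176.1, 331.3]]
20 [[172.1, 322.9], [172.7, 324.0], [175.1, 328.9]]
25 [[171.3, 320.9], [171.8, 321.9], [174.0, 326.3]]
30 [[170.3, 318.8], [170.8, 319.6], [172.7, 323.5]]
[([178.6, 306.0], [176, 303, 7, 6, 29]), ([155.9, 316.3], [153, 313, 7, 7, 37]), ([171.2, 319.6], [165, 313, 14, 15, 151]), ([182.8, 317.8], [180, 315, 7, 7, 31])]
```

drive_tool(steps=[[1,0,0,0,0],[1,0,0,0,0],[1,0,0,0,0],[1,0,0,5,0],[1,0,0,10,0],[1,0,0,20,0],[1,0,0,20,0],[1,0,0,20,0],[1,0,0,20,0],[1,0,0,20,0],[1,0,0,20,0],[1,0,0,20,0],[1,0,0,15,0],[1,0,0,7,0],[1,0,0,0,0]], grip_force=25)

```text
clock: 20.87
position: [0.4774, -0.313, 0.2225]
ee_rot: [3.087, -0.578, 0.005]
force: [-0.1, 0.0, -1.1]
width: 0.344
gripper_force: 25.0
```

```bash
python3 - <<'E'
from h import *
p,yw,_=pose(3);print(p,yw)
s=snap('scene');cv2.imwrite('pics/s7.png',s)
g=p+[0,0,.0188]
for a in(15,20,25,30):
    print(a,proj('scene',[axpt(g,-21.15,a,q) for q in(.085,.09,.112)]).round(1).tolist())
print(blob(s,proj('scene',axpt(g,-21.15,25,.09))[0],25))
# black lens
for c,f,(x0,y0,x1,y1) in(('top','t3',(116,226,132,250)),('scene','s3',(334,84,356,106))):
    im=cv2.imread(f'pics/{f}.png').max(2)
    print(c);print(im[y0:y1:1,x0:x1])
E
```

```text
[ 0.4767 -0.3121  0.2204] -111.21
15 [[159.9, 292.2], [160.5, 293.4], [163.3, 299.1]]
20 [[159.0, 290.0], [159.6, 291.2], [162.1, 296.2]]
25 [[158.0, 287.7], [158.5, 288.7], [160.8, 293.2]]
30 [[157.0, 285.3], [157.4, 286.1], [159.4, 289.9]]
[([153.1, 275.3], [149, 272, 12, 10, 27]), ([158.2, 286.1], [151, 278, 16, 17, 193])]
top
[[160 226 222 218 216 218 216 217 216 217 217 218 218 218 218 219]
 [139 205 218 218 217 220 220 216 219 214 216 217 218 219 218 218]
 [125 190 222 218 218 220 224 224 223 220 219 219 216 217 217 218]
 [130 198 232 228 232 207 187 161 176 218 222 218 216 219 216 219]
 [ 99 110 117 106 113  93  83  58  69 211 224 220 218 218 214 218]
 [101  15  11  11   4  13   7   7   0 174 222 219 218 215 217 217]
 [112  12  18  19  18   8   7   6   4 118 218 220 220 219 217 216]
 [118  18  14  13  19  20  18  23  11 108 217 221 218 217 218 218]
 [129  26  12  20  16  17  10  24   8  42 215 220 219 218 218 218]
 [144  46  15   7  22  16  27  23  17   2 219 223 220 218 215 217]
 [150  58  10  10  17   8  25  24  21  12 172 219 219 214 218 221]
 [159  85  20  18   3  17  20  
[... 2193 characters left out ...]
8  25  18  16  10  31 122 158
  109  91  97 112]
 [248 248 249 250 252 238 138  51  28  25  27  28  23  15   9  52 142 171
  117  99 101 101]
 [248 248 248 249 250 252 243 187  99  44  27  22  23  18  16  89 163 169
  117 100 102  98]
 [248 248 248 248 249 250 251 251 243 187 103  72  47  25  47 127 185 166
  107 103 100  98]
 [248 248 248 248 248 249 249 250 252 251 251 243 194 127 134 182 194 163
  102 104  99  99]
 [248 248 248 248 248 248 248 248 249 250 252 252 242 188 183 195 189 151
  102  99  99  97]
 [248 248 249 248 249 248 248 248 248 249 249 250 242 200 192 193 182 144
  102 102  98  96]
 [248 248 248 248 248 248 248 248 249 249 244 217 205 197 194 193 184 145
  103 101  98  97]]
```

```bash
python3 - <<'E'
from h import *
from scipy.optimize import minimize
S=8;M={}
for c,f,(x0,y0,x1,y1) in(('top','t3',(112,224,134,252)),('scene','s3',(332,82,358,108))):
    im=cv2.imread(f'pics/{f}.png').max(2).astype(float)[y0:y1,x0:x1];M[c]=(np.clip((110-im)/80,0,1),x0,y0)
M['top'][0][:, :5]=0; M['scene'][0][:8,17:]=0;M['scene'][0][:,18:]=0
th=np.linspace(0,2*np.pi,40)
def hull(c,L,yw,r,l):
    h=np.array([np.sin(yw),-np.cos(yw),0]);a=np.radians(25)
    lx=h*np.cos(a)-[0,0,np.sin(a)];lz=h*np.sin(a)+[0,0,np.cos(a)];ly=np.cross(lz,lx)
    ring=r*(np.cos(th)[:,None]*ly+np.sin(th)[:,None]*lz)
    m,x0,y0=M[c];q=(proj(c,np.vstack([L+ring,L-l*lx+ring]))-[x0,y0]+.5)*S
    o=np.zeros((m.shape[0]*S,m.shape[1]*S),np.float32);cv2.fillConvexPoly(o,cv2.convexHull(q.astype(np.float32)).astype(np.int32),1)
    return cv2.resize(o,m.shape[::-1],interpolation=cv2.INTER_AREA)
for yw in(5,8,11):
  f=lambda p:sum(((hull(c,p[:3]/100,np.radians(yw),p[3]/100,p[4]/100)-M[c][0])**2).sum() for c in M)
  b=min((minimize(f,[51.8,45.5,z,1.8,2],method='Nelder-Mead',options=dict(initial_simplex=None,maxiter=1500)) for z in(31.5,33,34.5)),key=lambda r:r.fun)
  print(yw,b.x.round(2),b.fun)
E
```

```text
5 [51.69 45.48 32.61  1.92  1.52] 14.932207031250002
8 [51.74 45.46 32.66  1.95  1.54] 14.856181640625001
11 [51.81 45.52 32.57  1.81  1.53] 15.5514453125
```

drive_tool(steps=[[1,0,15,0,0.05],[1,0,22,0,0.09],[1,0,22,0,0.09],[1,0,22,0,0.09],[1,0,22,0,0.09],[1,0,22,0,0.09],[1,0,22,0,0.09],[1,0,22,0,0.09],[1,0,22,0,0.09],[1,0,22,0,0.09],[1,0,22,0,0.09],[1,0,22,0,0.09],[1,0,22,0,0.09],[1,0,22,0,0.09],[1,0,22,0,0.09],[1,0,22,0,0.09],[1,0,22,0,0.09],[1,0,22,0,0.09],[1,0,15,0,0.09],[1,0,8,0,0.09]])

```text
clock: 22.73
position: [0.4759, 0.1021, 0.2195]
ee_rot: [-2.405, -2.019, 0.002]
force: [-0.9, 0.0, -0.2]
width: 0.345
gripper_force: 25.0
```

drive_tool(steps=[[1,10,10,0,0.03],[1,10,15,0,0.05],[1,10,18,0,0.05],[1,10,18,0,0.05],[1,10,18,0,0.05],[1,10,18,0,0.05],[1,7,18,0,0.025],[1,0,15,0,0],[1,0,10,0,0],[1,0,0,0,0],[1,0,0,0,0]])

```text
clock: 23.65
position: [0.5431, 0.2395, 0.2201]
ee_rot: [-2.079, -2.355, 0.002]
force: [-0.1, -0.5, -1.2]
width: 0.343
gripper_force: 25.0
```

```bash
python3 - <<'E'
from h import *
p,yw,_=pose(4);print(p,yw)
g=p+[0,0,.0188]
s=snap('scene');t=snap('top');cv2.imwrite('pics/s8.png',s);cv2.imwrite('pics/t8.png',t)
L=np.array([.5175,.455,.3265])
for c,im in(('scene',s),('top',t)):
    print(c,'lens',proj(c,L)[0].round(1))
    for a in(15,20,25,30): print(a,proj(c,[axpt(g,yw+90,a,q) for q in(.088,.113)]).round(1).tolist())
    print(blob(im,proj(c,axpt(g,yw+90,25,.09))[0],22))
a=crop(s,290,70,390,220,4);b=crop(t,110,195,210,270,4)
for im,c,o in((a,'scene',(290,70)),(b,'top',(110,195))):
    q=(proj(c,np.array([axpt(g,yw+90,25,.113),axpt(g,yw+90,25,-.11)]))-o)*4+2
    for k in q: cv2.circle(im,tuple(k.astype(int)),4,(255,0,255),1)
d=np.array([.1305*.9063,-.991*.9063,-.4226])
for im,c,o in((a,'scene',(290,70)),(b,'top',(110,195))):
    q=(proj(c,np.array([L,L+.1*d]))-o)*4+2
    for k in q: cv2.circle(im,tuple(k.astype(int)),4,(0,255,255),1)
o=np.zeros((600,800,3),np.uint8);o[:,:400]=a;o[:300,400:]=b;cv2.imwrite('pics/k.png',o)
E
```

```text
[0.5436 0.2385 0.2206] 7.01
scene lens [342.7  97.4]
15 [[319.8, 138.1], [323.9, 131.8]]
20 [[319.5, 136.8], [323.6, 130.2]]
25 [[319.1, 135.7], [323.1, 128.7]]
30 [[318.6, 134.8], [322.4, 127.4]]
[([328.0, 126.4], [314, 114, 28, 25, 422]), ([302.9, 133.5], [298, 127, 10, 14, 79])]
top lens [124.4 237.7]
15 [[185.0, 232.3], [175.0, 233.7]]
20 [[185.3, 231.7], [175.3, 232.8]]
25 [[185.9, 230.9], [175.9, 231.9]]
30 [[186.7, 230.2], [176.9, 230.9]]
[]
```

View pics/k.png

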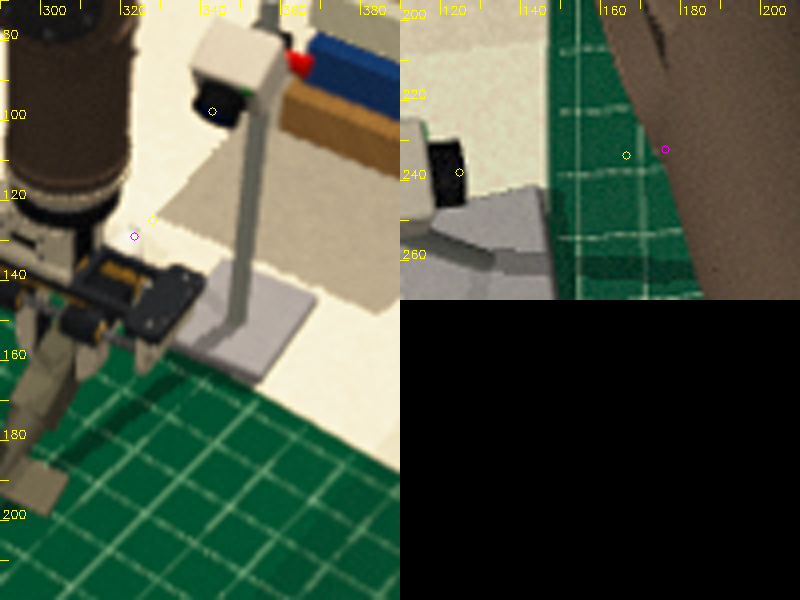

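The picture shows the tailplane's right corners at about (302.3, 198.6) and (306.8, 187.3) in the scene view, with the white nose near (322, 129). I'll fit the pitch and yaw from the tailplane corners.

```bash
python3 - <<'E'
from h import *
g=np.array([.5436,.2385,.2394])
def pt(yaw,pit,v): return g+R.from_euler('ZY',[yaw,-pit],degrees=True).apply(v)
for a in(15,20,25,30,35): print(a,proj('scene',[pt(97,a,[-.116,-.05,.007]),pt(97,a,[-.084,-.05,.007])]).round(1).tolist())
r=least_squares(lambda q:(proj('scene',[pt(97+q[0],q[1],[-.112-q[2],-.05,.007]),pt(97+q[0],q[1],[-.080-q[2],-.05,.007])])-[[302.3,198.6],[306.8,187.3]]).ravel()/.7,[0,25,.004]);print(r.x,r.cost)
# bright-noise contrast of the nose in the final frame vs. frame before arrival
a=cv2.imread('pics/s8.png').astype(int);b=cv2.imread('pics/s3.png').astype(int)
d=np.abs(a-b).max(2)[120:142,312:332];print(d)
E
```

```text
15 [[299.0, 197.9], [304.8, 189.0]]
20 [[299.5, 199.5], [305.0, 190.3]]
25 [[300.0, 200.9], [305.4, 191.3]]
30 [[300.8, 201.9], [305.8, 192.2]]
35 [[301.6, 202.7], [306.4, 192.9]]
[-3.83734008e+00  3.66806917e+01 -1.21881169e-02] 1.6389847524561854
[[153 166 174 202 223 236 231 159  36   3   4   6   7   5   5   6   4   6
    4   6]
 [172 201 210 230 241 237 206  99   7   2   6   7   8   4   6   5   6   3
    4   6]
 [220 234 236 240 237 219 138  40   4   1   3   4   5   5   3   4   8   7
    6   6]
 [237 238 237 243 224 150  64   4   3   2   5   6   6   3   5   6   5   8
    8   5]
 [239 238 237 230 171  65   7   1   7   5   5   6   5   4   4   6   5   4
    6   4]
 [243 235 210 172  89   4   3   3   5   6  15  10   4   4   5   5   5   5
    6   5]
 [237 210 161 114  40   5   3   3   4   5  32  31  18   5   4   6   7   4
    4   4]
 [233 184 130 100  28   4  10   5   5  17  17  32  47   9   4   4   4   5
    5   7]
 [236 182 124 105  34   9  10   9  21  27  37  32  13   3   5   3   6   5
    5   4]
 [232 184 121 106  35  12   4  13  24  33  38  36  21   4   7   4   3   7
    4   5]
 
[... 319 characters left out ...]
   5   3
    5   7]
 [201 206 203 215 220 217 222 222 214 184 172 144  95  68  13   6   3   3
    6   5]
 [191 204 212 219 197 177 202 214 223 222 219 206 187 153  69  33  23   2
    3   4]
 [197 212 215 190 172 173 170 178 200 211 216 219 216 214 184 144 106  38
   29  40]
 [205 219 214 179 173 174 177 170 175 171 176 199 225 233 223 211 198 166
  144 149]
 [213 219 219 196 177 174 173 179 174 166 168 169 206 203 220 231 222 207
  199 199]
 [216 215 215 213 210 196 176 176 173 169 175 172 189 184 169 189 223 210
  201 200]
 [216 215 213 211 216 213 207 207 200 176 170 176 183 160 124 132 203 209
  206 202]
 [209 209 212 211 212 212 212 215 213 211 197 192 184 154 129 129 196 206
  207 207]]
```

drive_tool(steps=[[1,-1,6,-2,0],[1,0,8,-2,0],[1,0,5,0,0],[1,0,3,0,0],[1,0,0,0,0],[1,0,0,0,0],[1,0,0,0,0],[1,0,0,0,0],[1,0,0,0,0],[1,0,0,0,0]])

```text
clock: 24.78
position: [0.5428, 0.2615, 0.2166]
ee_rot: [2.08, 2.354, 0.0]
force: [-0.1, 0.0, -0.4]
width: 0.344
gripper_force: 25.0
```

```bash
python3 - <<'E'
from h import *
p,yw,_=pose(4);print(p,yw)
g=p+[0,0,.0188];L=np.array([.5175,.455,.3265]);a=np.radians(25);h=np.array([.1305,-.9914,0])
lx=h*np.cos(a)-[0,0,np.sin(a)];lz=h*np.sin(a)+[0,0,np.cos(a)];ly=np.cross(lz,lx)
for pit in(20,25,30):
    n=axpt(g,yw+90,pit,.116,-.0015);print(pit,[(n-L)@v for v in(lx,ly,lz)],proj('scene',n)[0])
s=snap('scene');b=cv2.imread('pics/s3.png');cv2.imwrite('pics/s9.png',s)
d=np.abs(s.astype(int)-b).max(2)
y,x=np.nonzero((d>60)[60:118,325:365]);print('camera diff px',len(x))
print(d[112:132,316:334])
# wrack/marker/jar/wing check
for n,(x0,y0,x1,y1) in dict(rack=(145,298,205,350),jar=(168,242,190,270),wing=(270,275,325,340),tub=(338,255,368,288)).items(): print(n,np.abs(s.astype(int)-b)[y0:y1,x0:x1].mean().round(2))
E
```

```text
[0.5428 0.2616 0.2166] 7.09
20 [np.float64(0.09984478291039657), np.float64(0.0006251630530843627), np.float64(-0.011738808669754665)] [328.38666271 126.37000455]
25 [np.float64(0.09927238485348995), np.float64(0.0005983931095490492), np.float64(-0.0016345667710105302)] [327.9283095  124.81556495]
30 [np.float64(0.09958276332568267), np.float64(0.0005658796479659793), np.float64(0.008481066079649578)] [327.32638674 123.48725745]
camera diff px 194
[[204 205 208 208 210 204 183 160 135  93  28   4   4   4   5   4   2   4]
 [208 209 212 205 178 162 132 156 131  40   3   3   5   3   5   4   3   4]
 [199 181 190 164 132 144 158 170 148  42   3   4   5   4   3   6   5   3]
 [160 126 143 152 150 167 204 221 163  45   5   4   6   4   4   6   5   4]
 [157 147 153 165 175 202 231 231 154  35   3   4   3   6   1   4   4   6]
 [157 164 175 203 227 232 236 213 113   6   2   4   4   5   5   7   7   4]
 [176 205 228 237 245 237 232 165  60   3   5   5   3   5   6   4   3   6]
 [227 237 239 240 239 228 175  80   5   4   4   2   5   3   3   5   5   5]
 [240 243 237 240 226 159  78   8   2   2   4   
[... 190 characters left out ...]
 134  98   5   4   8   9   3   5  37  33  15   7   4   4   3]
 [240 221 155 126 100   7  11  17  12   2   6  24  56  18   5   4   4   5]
 [238 219 145 119  97  16  18  13   4   7  17  24   9   5   5   5   5   5]
 [234 219 143 110  97  34  14  12   5   6  16  17   4  10   9   4   5   5]
 [237 216 143 119 120  48  23  10   3   8   9   3   8  17  24   7   6   6]
 [238 221 162 155 187 174 127  55   8  12   9   5  14  20  22   4   2   5]
 [233 218 198 196 208 212 202 174 121  50  16  11  18  31  22   5   3   5]
 [207 205 198 204 217 219 223 217 204 178 134  72  50  57  34   5   3   5]
 [180 201 203 213 225 209 206 217 223 221 208 189 176 149  79  28  10   2]]
rack 9.28
jar 4.74
wing 2.43
tub 3.15
```

```bash
python3 - <<'E'
from h import *
s=cv2.imread('pics/s9.png').astype(int);b=cv2.imread('pics/s3.png');m=np.abs(s-b).max(2)[60:118,325:365]>60
print('cols of change',np.unique(np.nonzero(m)[1]+325))
for n,f,g in(('o','s3',(178.6,306)),('o','s9',(178.6,306)),('b','s3',(156,316)),('b','s9',(156,316))): print(n,f,blob(cv2.imread(f'pics/{f}.png'),g,6))
if not m[:,12:].any(): print(arm.sign_off())
E
```

```text
cols of change [325 326 327 328 329 330]
o s3 [([178.4, 306.0], [176, 303, 6, 6, 28])]
o s9 [([178.6, 306.0], [176, 303, 6, 6, 26])]
b s3 [([155.9, 316.2], [153, 313, 7, 7, 38])]
b s9 [([155.5, 316.6], [153, 314, 6, 6, 31])]
the job is handed in; nothing more can be done
None
```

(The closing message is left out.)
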